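# Put the seasoning, produce and cutlery away

## Task

Sort the five things lying along the front of the worktop into where their kinds belong: stand the two spice jars upright in the wooden rack, one in each bay, lay the lemon and the garlic side by side on the floor of the wide wooden tray, and lay the teaspoon flat and lengthwise inside the narrow steel tray. Any order will do, but do not let a spice jar tip over on the way, and leave everything lying still and let go.

Things in the scene. Friction and masses are not known exactly. Their poses are not given: they have to be found in the camera images.
- jar_a: First spice jar (pale brown spice inside, cream label): glass spice jar with a dark brown screw cap, 41 mm across, 105 mm tall (a straight round body and cap, 41 mm all the way up to within 1 mm or so), standing on the worktop. Origin: centre of its underside, z up its axis. Some 0.1 kg. The two jars are the same kind and may go in either bay.
- jar_b: Second spice jar (dark blue label): glass spice jar with a dark brown screw cap, 41 mm across, 105 mm tall (a straight round body and cap, 41 mm all the way up to within 1 mm or so), standing on the worktop. Origin: centre of its underside, z up its axis. Some 0.1 kg. The two jars are the same kind and may go in either bay.
- lemon: Yellow lemon, 83 mm long (its own x) by 58 mm wide (y) and 58 mm high, lying on the worktop; rigid, 0.13 kg. Origin: middle of its underside as it lies at the start; z up then.
- lemon_mid (a point): The middle of the lemon, 29 mm above its origin; turns with it if it rolls.
- garlic: Whole garlic bulb, whitish pink, 60 mm (its own x) by 57 mm (y), 58 mm high with its stalk in the top; rigid. Origin: middle of its underside as it stands at the start, z up then.
- garlic_mid (a point): The middle of the garlic bulb, 26 mm above its origin; turns with it if it rolls.
- teaspoon: Metal teaspoon, 137 mm long (its own x), 28 mm wide at the bowl, 13 mm high overall, lying bowl up across the front of the worktop; rigid. Origin: middle of its length and width, at the height of its underside; z up. It can be gripped across its width at the origin by the fingertips, close to the worktop.
- spice_rack: Where spice jars belong: a small fixed wooden rack, 76 mm (its own x) by 140 mm (y), 45 mm high, open on top, with a wall across its middle that makes two square bays side by side, 58 mm (x) by 58 mm (y) inside, centres at y = -32 mm and +32 mm, x = 0, floor 6 mm above the worktop. One jar stands in each bay. Origin: centre of its underside, z up.
- produce_tray: Where fruit and vegetables belong: a fixed pale wooden tray, 124 mm (its own x) by 188 mm (y), 24 mm high, walls 6 mm thick, floor 6 mm above the worktop with thin dark grooves, one undivided open space 112 mm by 176 mm. Origin: centre of its underside, z up.
- cutlery_tray: Where cutlery belongs: a fixed long narrow dark steel tray, 78 mm (its own x) by 198 mm (y) (209 mm over the small lips at its ends), 20 mm high, walls 4 mm thick, floor 4 mm above the worktop, one open space 70 mm by 190 mm. Origin: centre of its underside, z up.
Not all that is in view belongs to the job. What is shaped like the jar_b but pink is not meant.

How it is judged (in metres and radians):
At the end, for the whole second after the job is handed in: Jars upright (0.15 rad) on the rack floor, one per bay, within 13 mm of bay centre; lemon and garlic middles in the produce tray, within 40 mm across, 72 mm along, 15-55 mm up; teaspoon flat (0.12 rad) on the cutlery tray floor, within 32 mm across, 35 mm along, under 11 mm up; all still (x of jar_a in the frame of spice_rack between -0.013 and 0.013 m and z of jar_a in the frame of spice_rack between 0 and 0.012 m and (y of jar_a in the frame of spice_rack between -0.045 and -0.019 m or y of jar_a in the frame of spice_rack between 0.019 and 0.045 m) and angle between each of jar_a, jar_b's own z axis and vertical below 0.15 rad and x of jar_b in the frame of spice_rack between -0.013 and 0.013 m and z of jar_b in the frame of spice_rack between 0 and 0.012 m and (y of jar_b in the frame of spice_rack between -0.045 and -0.019 m or y of jar_b in the frame of spice_rack between 0.019 and 0.045 m) and x of lemon_mid in the frame of produce_tray between -0.04 and 0.04 m and y of lemon_mid in the frame of produce_tray between -0.072 and 0.072 m and z of lemon_mid in the frame of produce_tray between 0.015 and 0.055 m and x of garlic_mid in the frame of produce_tray between -0.04 and 0.04 m and y of garlic_mid in the frame of produce_tray between -0.072 and 0.072 m and z of garlic_mid in the frame of produce_tray between 0.015 and 0.055 m and x of teaspoon in the frame of cutlery_tray between -0.032 and 0.032 m and y of teaspoon in the frame of cutlery_tray between -0.035 and 0.035 m and z of teaspoon in the frame of cutlery_tray between 0 and 0.011 m and angle between teaspoon's own z axis and vertical below 0.12 rad and linear speed of each of jar_a, jar_b, lemon, garlic, teaspoon below 0.02 m/s); the robot touches nothing.
It fails at once if a spice jar is tipped over (leans more than 0.7 rad) (angle between any of jar_a, jar_b's own z axis and vertical above 0.7 rad).
It also fails if it takes over 131 s, if anything falls off the work surface, if the arm or the gripper's body presses on something with over 40 N, if the wrist force passes 120 N, or if a joint passes its speed limit or range.

## Robot

A 6-joint arm with a two-finger parallel gripper is mounted at the origin on a cart in front of the work surface, level with it; the furniture and walls round the work are solid. World frame = base frame: x ahead of the robot, y to its left, z up, the work surface at z = 0. Lengths are in mm, angles in rad, forces in N, time in s.
With the tool pointing down it reaches from about 400 to 925 mm from the base axis. Payload 12.5 kg.
Tool frame: the origin (TCP) lies midway between the tips of the shut fingers; the grasp point (between the pads) lies 19 mm behind it (env.pinch_z is the distance from the TCP to the grasp point, in mm); z points along the fingers, y is the line along which they close (so a half turn about z gives the same grasp; the last joint's range is limited). The gripper opens to 95 mm and grips with 3 to 60 N. Pads are 20 mm wide; open, the fingers measure 119 mm over their backs; the gripper's body (75 mm by 180 mm) begins 59 mm behind the grasp point.
Start: joints at [-1.374, 0.491, 1.559, -0, 1.092, -0.106], TCP at [186.394, -596.577, 214.661] pointing down, gripper open.
Joint ranges: [-3.1, 3.1], [-0.84, 2.19], [0.05, 2.79], [-1.13, 4.28], [0.06, 2.93], [-2.69, 2.69]. Speed limits (rad/s): [2.22, 2.22, 2.79, 3.14, 3.14, 3.14].

## Interface

Orientations are given as [roll, pitch, yaw] about the fixed x, y, z axes, in that order (R = Rz(yaw) Ry(pitch) Rx(roll)).
In Python, from cell import readout, eyes, job_done, env gives the robot as it stands.
- The arm moves only by the shell command python3 -m jog 'ROWS'. ROWS is a JSON object of lists of equal length, an entry for each row: "dp": the shift along the tool's x, y, z in mm, a list of three; "twist": the turn about the tool's z in degrees; "claw": the closure, from -1 (fully open) to 1 (shut). A call has 1 to 8 rows; each row is the pose to reach, as a shift and turn from the pose commanded when the call began, along the tool's axes at that moment; what a row does not reach only later rows make up. A row lasts 1/12 s, in which the tool goes at most 41.7 mm and 7.16 degrees, less where a joint would pass 70% of its speed; a pose out of reach is approached as far as the arm can. A call with a gripper value outside its range is refused whole. The fingers move at their own pace and stop on an object; the grip force is fixed at half the most. Time passes only in rows, so rows that repeat a pose let the fingers close. It gives the time, the measured TCP pose, the force and the opening at its end, in the units of the state.
- readout.state(): the state, without advancing time (a new reading comes with each control period).
- eyes.read_camera(name): name is "scene" or "top" or "wrist"; returns the picture (400x640x3 uint8, red, green, blue); there is no depth.
- eyes.camera_model(name): a dict with "intrinsics" (3x3 intrinsics, pixels), "k1" (the pictures are not rectified: a ray, as slopes to the right and down, at radius r is drawn at 1 + k1 r^2 times it, then the intrinsics apply), "R" (3x3) and "t" (3): a world point X has camera coordinates R X + t. Camera axes: x right, y down, z forward; pixel columns grow to the right and rows downward; lengths in mm; the calibration is good to about 2 mm. A picture is of the moment at which its call begins: read the wrist's pose just before it. camera_model takes no time and is no camera call; for the wrist camera it gives the pose at the moment of the call.
- job_done(): hands the job in, once; it reports no verdict.
The state is a dict: "t": time; "joints": joint angles; "qvel": joint speeds; "tau": joint torques, N m; "eef_pos": TCP position; "tcp_rot": TCP orientation; "ft_force": force on the tool from outside, world axes, zero at the start; "moment": the same for the moment, N m; "opening": opening from 0.0 (shut) to 1.0 (fully open).
Only numpy, scipy, OpenCV 4.12 (cv2) and the standard library are available. Lean on these libraries where they do the work, as an engineer would, in place of code of your own. Each camera call takes 0.05 s, during which the arm holds its last target. There are 200 camera calls.

## Working session

There is one attempt and no reset: what is moved stays moved. The work goes in short steps, Python scripts to look and compute and a shell command to move; the robot and the scene stay as the last step left them, time stands still between calls to the robot, and variables do not carry over. Pictures are saved under pics/ and viewed, on a budget of 14 in all, crops included, one or two more only if the job needs it, and the job is handed in when it is done.

```bash
ls; mkdir -p pics; cat > h.py <<'E'
import numpy as np, cv2
from cell import readout, eyes, env
def snap(name, fn, crop=None, scale=1):
    im=eyes.read_camera(name)
    cv2.imwrite(f'pics/{fn}_raw.png',im[:,:,::-1])
    if crop: im=im[crop[1]:crop[3],crop[0]:crop[2]]
    if scale!=1: im=cv2.resize(im,None,fx=scale,fy=scale,interpolation=cv2.INTER_CUBIC)
    cv2.imwrite(f'pics/{fn}.png',im[:,:,::-1]); return im
def ray(m,uv):
    K=np.array(m['intrinsics']);d=np.linalg.inv(K)@[uv[0],uv[1],1]
    p=d[:2].copy()
    for _ in range(20): p=d[:2]/(1+m['k1']*(p@p))
    R=np.array(m['R']);t=np.array(m['t'])
    return -R.T@t, R.T@np.array([p[0],p[1],1])
def at_z(m,uv,z):
    c,d=ray(m,uv); return c+d*(z-c[2])/d[2]
def proj(m,X):
    c=np.array(m['R'])@np.array(X,float)+np.array(m['t']); p=c[:2]/c[2]; p=p*(1+m['k1']*(p@p))
    return (np.array(m['intrinsics'])@[p[0],p[1],1])[:2]
E
python3 - <<'E'
from h import *
a=snap('scene','scene0'); b=snap('top','top0')
for n in('scene','top','wrist'):
    m=eyes.camera_model(n);print(n,np.round(m['intrinsics'],1).tolist(),m['k1'],np.round(-np.array(m['R']).T@np.array(m['t'])),np.round(m['R'],2).tolist())
print(readout.state(), env.pinch_z)
E
```

```text
pics
scene [[456.3, 0.0, 314.2], [0.0, 456.3, 192.9], [0.0, 0.0, 1.0]] -0.12840495895826115 [  323. -1479.   939.] [[0.99, -0.12, 0.01], [-0.06, -0.55, -0.83], [0.1, 0.82, -0.56]]
top [[361.4, 0.0, 322.4], [0.0, 361.4, 204.0], [0.0, 0.0, 1.0]] -0.022645606908949456 [ 268. -144. 1190.] [[-0.0, -1.0, 0.0], [-0.98, 0.0, -0.22], [0.22, -0.01, -0.98]]
wrist [[335.5, 0.0, 323.4], [0.0, 335.5, 199.5], [0.0, 0.0, 1.0]] -0.04151966989880889 [ 257. -574.  384.] [[0.3, -0.95, -0.0], [-0.92, -0.29, 0.26], [-0.25, -0.08, -0.97]]
{'t': 0.1, 'joints': array([-1.37355247e+00,  4.91499611e-01,  1.55938561e+00,  4.67234716e-06,
        1.09168358e+00, -1.05618607e-01]), 'qvel': array([ 0.00175759,  0.00126435, -0.00080592, -0.00031156, -0.00183858,
        0.00018147]), 'tau': array([ 2.32352380e-03, -6.13622046e+01, -2.58606702e+01,  6.93324837e-02,
        4.70039563e-02, -4.96887856e-05]), 'eef_pos': array([ 186.3790341 , -596.34462983,  214.1209722 ]), 'tcp_rot': array([-3.14062238e+00, -1.07028968e-04,  3.02860260e-01]), 'ft_force': array([-0.28129547,  0.39314851, -0.70177291]), 'moment': array([-0.00867352,  0.05082826,  0.04302383]), 'opening': 1.0034874773602298} 18.8
```

View pics/top0.png

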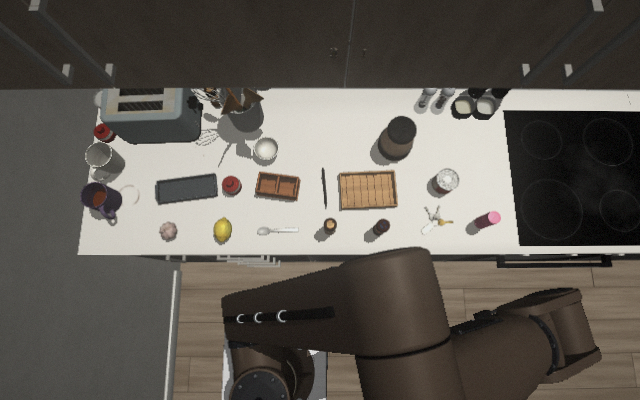

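View pics/scene0.png

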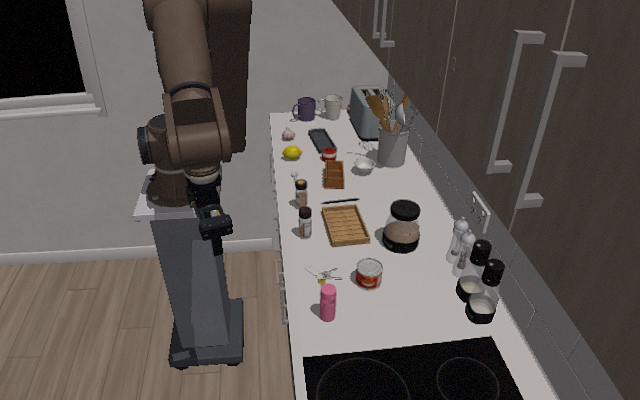

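Top view: steel tray about (186,189), rack (278,186), wooden tray (368,190), garlic (168,231), lemon (222,230), spoon (277,231), and jars at about (330,227) and (381,228). The pink decoy is at (488,219). I'll enlarge this area.

```bash
python3 - <<'E'
from h import *
im=cv2.imread('pics/top0_raw.png')[165:250,145:410]
cv2.imwrite('pics/top0c.png',cv2.resize(im,None,fx=3,fy=3,interpolation=cv2.INTER_CUBIC))
E
```

```text
(no output)
```

View pics/top0c.png

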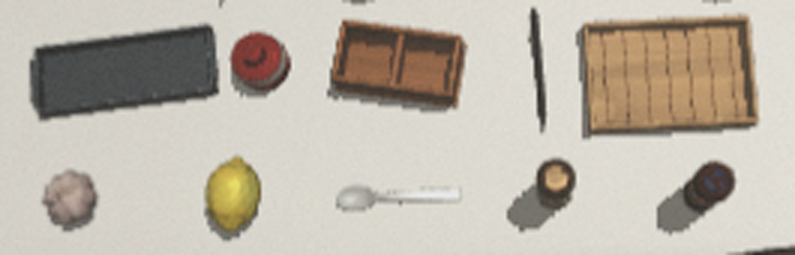

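```bash
python3 - <<'E'
from h import *
m=eyes.camera_model('top')
P=lambda x,y,z: at_z(m,(145+(x+.5)/3-.5,165+(y+.5)/3-.5),z)
def quad(n,c,z):
    q=np.array([P(x,y,z) for x,y in c])[:,:2]
    e=[np.linalg.norm(q[i]-q[(i+1)%4]) for i in range(4)]
    dl=(q[1]-q[0]+q[2]-q[3]); print(n,'centre',q.mean(0).round(),'edges',np.round(e),'long-axis deg',np.degrees(np.arctan2(*-dl[::-1])).round(1))
quad('steel',[(38,47),(213,26),(217,94),(41,117)],20)
quad('rack',[(343,21),(465,38),(458,107),(331,92)],45)
quad('wood',[(583,24),(748,16),(756,122),(588,133)],24)
for n,x,y,z in[('jarA',556,178,105),('jarB',714,181,105),('lemon',232,193,29),('lt1',237,156,29),('lt2',229,237,29),('garlic',71,198,26),('sp1',337,200,5),('sp2',461,194,5),('red',259,57,40),('pen',538,70,5)]:
    print(n,P(x,y,z).round())
E
```

```text
steel centre [582. 304.] edges [198.  79. 196.  81.] long-axis deg 97.2
rack centre [582.  -4.] edges [136.  78. 139.  81.] long-axis deg 82.2
wood centre [ 576. -301.] edges [186. 122. 186. 125.] long-axis deg 93.2
jarA [ 446. -172.  105.]
jarB [ 442. -333.  105.]
lemon [443. 176.  29.]
lt1 [483. 173.  29.]
lt2 [395. 177.  29.]
garlic [438. 352.  26.]
sp1 [438.  66.   5.]
sp2 [444. -70.   5.]
red [592. 152.  40.]
pen [ 586. -156.    5.]
```

```bash
cat > d.py <<'E'
# python3 d.py x y z yawdeg : dp and twist (tool axes) from the measured pose to the target; half turn chosen for least twist if 5th arg
import sys; from h import *; from scipy.spatial.transform import Rotation as Ro
s=readout.state(); R=Ro.from_euler('xyz',s['tcp_rot']).as_matrix()
a=list(map(float,sys.argv[1:5])); yaw=np.degrees(np.arctan2(R[1,0],R[0,0]))
print('t %.2f pos %s yaw %.1f open %.2f mm %.0f F %s j6 %.2f'%(s['t'],s['eef_pos'].round(1),yaw,s['opening'],s['opening']*95,np.round(s['ft_force'],1),s['joints'][5]))
if a: print('dp',(R.T@(np.array(a[:3])-s['eef_pos'])).round(1),'twist %.1f'%(-(a[3]-yaw)))
E
python3 -m jog '{"dp":[[323,-176,-15],[323,-176,-15],[323,-176,-15],[323,-176,-15],[323,-176,-15],[323,-176,-15],[323,-176,-15],[323,-176,-15]],"twist":[-65,-65,-65,-65,-65,-65,-65,-65],"claw":[-1,-1,-1,-1,-1,-1,-1,-1]}'; python3 d.py 442 -333 200 82.2
```

```text
t: 0.77
eef_pos: [419.0, -355.5, 228.2]
tcp_rot: [-3.141, -0.0, 1.309]
ft_force: [0.5, -0.3, -0.4]
opening: 1.0
t 0.77 pos [ 419.  -355.5  228.2] yaw 75.0 open 1.00 mm 95 F [ 0.5 -0.3 -0.4] j6 -0.56
dp [27.7 16.4 28.2] twist -7.2
```

```bash
python3 -m jog '{"dp":[[28,16,28],[28,16,28],[28,16,28]],"twist":[-7,-7,-7],"claw":[-1,-1,-1]}'; python3 d.py 442 -333 61 82.2; python3 -c "
from h import *
snap('wrist','w1')
m=eyes.camera_model('wrist')
for z in (0,105): print(z,proj(m,(442,-333,z)))
np.save('w1.npy',m,allow_pickle=True)"
```

```text
t: 1.02
eef_pos: [441.4, -332.9, 199.0]
tcp_rot: [-3.139, -0.001, 1.427]
ft_force: [-0.5, 0.5, 0.9]
opening: 1.001
t 1.02 pos [ 441.4 -332.9  199. ] yaw 81.8 open 1.00 mm 95 F [-0.5  0.5  0.9] j6 -0.62
dp [ -0.2   0.9 138. ] twist -0.4
0 [324.22580872 176.47667958]
105 [324.26572329 201.38655518]
```

View pics/w1.png

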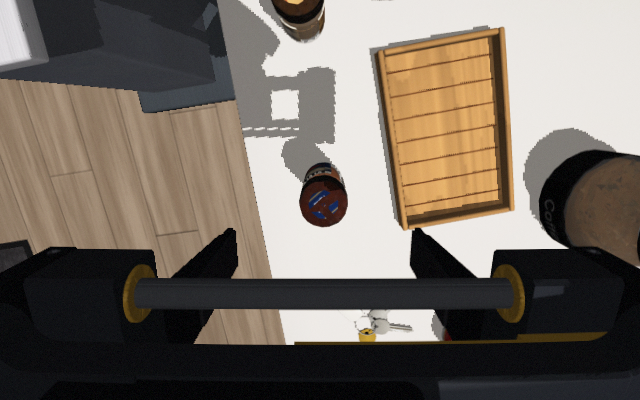

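Jar B's cap centre is at (324,202) in the wrist picture, and my estimate projects to (324,201). They agree, so I'll descend and grip.

```bash
python3 -m jog '{"dp":[[0,1,70],[0,1,100],[0,1,125],[0,1,138],[0,1,138],[0,1,138]],"twist":[0,0,0,0,0,0],"claw":[-1,-1,-1,-1,-1,-1]}'; python3 -m jog '{"dp":[[0,0,0],[0,0,0],[0,0,0],[0,0,0],[0,0,0],[0,0,0],[0,0,0],[0,0,0]],"twist":[0,0,0,0,0,0,0,0],"claw":[1,1,1,1,1,1,1,1]}'; python3 d.py 442 -333 61 82.2
python3 - <<'E'
from h import *
m=np.load('w1.npy',allow_pickle=True).item()
q=np.array([at_z(m,p,24) for p in [(378,50),(503,30),(513,208),(404,229)]])[:,:2]
print(q.round(),q.mean(0).round(),[np.linalg.norm(q[i]-q[i-1]).round() for i in range(4)])
E
```

```text
t: 1.57
eef_pos: [441.4, -335.9, 62.6]
tcp_rot: [-3.141, -0.0, 1.422]
ft_force: [-0.1, 0.2, 0.6]
opening: 1.003
t: 2.23
eef_pos: [441.9, -334.6, 62.3]
tcp_rot: [3.142, 0.0, 1.425]
ft_force: [-0.0, -0.4, -0.0]
opening: 0.498
t 2.23 pos [ 441.9 -334.6   62.3] yaw 81.6 open 0.50 mm 47 F [-0.  -0.4 -0. ] j6 -0.62
dp [ 1.6 -0.1  1.3] twist -0.6
[[ 512. -213.]
 [ 633. -211.]
 [ 641. -392.]
 [ 521. -399.]] [ 577. -304.] [np.float64(186.0), np.float64(121.0), np.float64(181.0), np.float64(120.0)]
```

```bash
python3 -m jog '{"dp":[[0,0,0],[0,0,0],[0,0,0],[0,0,0],[0,0,-40],[0,0,-80],[0,0,-120],[0,0,-140]],"twist":[0,0,0,0,0,0,0,0],"claw":[1,1,1,1,1,1,1,1]}';  python3 d.py 586.4 27.7 180 82.2
```

```text
t: 2.9
eef_pos: [442.6, -335.2, 206.5]
tcp_rot: [3.138, 0.003, 1.425]
ft_force: [0.3, -0.7, -0.8]
opening: 0.423
t 2.90 pos [ 442.6 -335.2  206.5] yaw 81.6 open 0.42 mm 40 F [ 0.3 -0.7 -0.8] j6 -0.62
dp [380.   89.5  25.8] twist -0.6
```

```bash
python3 -m jog '{"dp":[[38,9,0],[76,18,0],[114,27,0],[152,36,0],[190,45,0],[228,54,0],[266,63,0],[304,72,0]],"twist":[0,0,0,0,0,0,0,0],"claw":[1,1,1,1,1,1,1,1]}'; python3 -m jog '{"dp":[[38,9,0],[76,18,10],[76,18,26],[76,18,26],[76,18,26]],"twist":[-1,-1,-1,-1,-1],"claw":[1,1,1,1,1]}'; python3 d.py 586.4 27.7 68 82.2;python3 -c "
from h import *
m=eyes.camera_model('wrist')
snap('wrist','w2')
np.save('w2.npy',m,allow_pickle=True)
R=np.array
for y in(-70,70):
  for x in(-38,38):
    a=np.radians(-7.8); print(x,y,proj(m,(582+x*np.cos(a)-y*np.sin(a),-4+x*np.sin(a)+y*np.cos(a),45)).round())"
```

```text
t: 3.57
eef_pos: [557.5, -42.4, 202.2]
tcp_rot: [-3.142, 0.0, 1.425]
ft_force: [0.6, -1.7, -1.0]
opening: 0.423
t: 3.98
eef_pos: [585.6, 28.3, 175.6]
tcp_rot: [-3.14, 0.0, 1.443]
ft_force: [0.2, 0.7, -0.2]
opening: 0.426
t 3.98 pos [585.6  28.3 175.6] yaw 82.7 open 0.43 mm 40 F [ 0.2  0.7 -0.2] j6 0.06
dp [ -0.5   1.1 107.6] twist 0.5
-38 -70 [286. 291.]
38 -70 [361. 292.]
-38 70 [282. 151.]
38 70 [367. 152.]
```

View pics/w2.png

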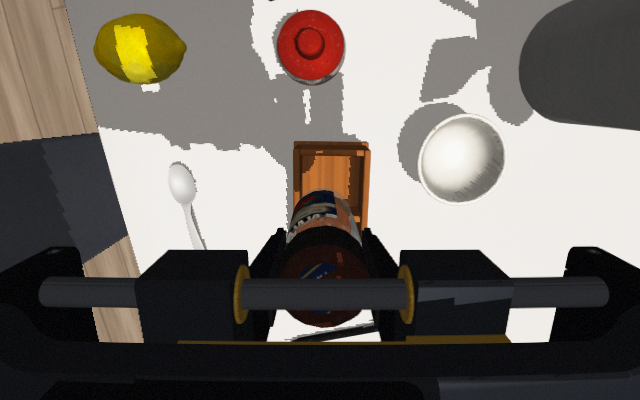

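The jar is held upright. The rack's far end looks a few pixels off my prediction (edges near columns 294 and 370, row 143), so I'll enlarge that part.

```bash
python3 - <<'E'
from h import *
im=cv2.imread('pics/w2_raw.png')[125:255,260:400].copy()
im=cv2.convertScaleAbs(im,alpha=1.4,beta=20)
cv2.imwrite('pics/w2c.png',cv2.resize(im,None,fx=4,fy=4,interpolation=cv2.INTER_CUBIC))
E
```

```text
(no output)
```

View pics/w2c.png

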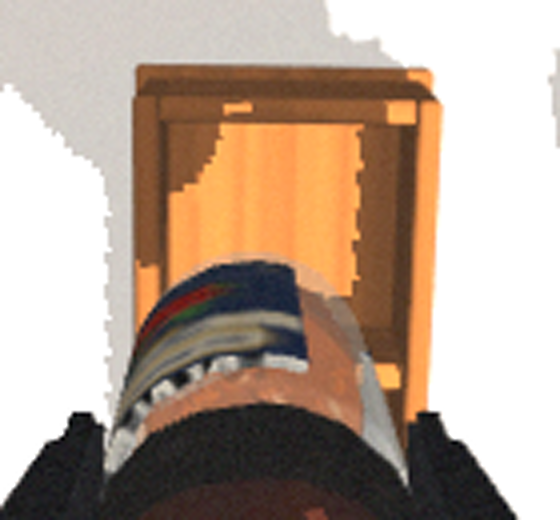

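```bash
python3 - <<'E'
from h import *
m=np.load('w2.npy',allow_pickle=True).item()
C=lambda x,y:(260+(x+.5)/4-.5,125+(y+.5)/4-.5)
for n,p,z in[('rimL',(133,98),45),('rimR',(441,100),45),('rimLnear',(135,310),45),('rimRnear',(430,380),45),('inL',(163,122),45),('inR',(416,122),45),('baseL',(137,66),0),('baseR',(432,68),0)]:
    print(n,at_z(m,C(*p),z).round(1))
m=eyes.camera_model('top')
P=lambda x,y,z: at_z(m,(145+(x+.5)/3-.5,165+(y+.5)/3-.5),z)
print('top: back rim z45',P(343,21,45).round(),P(465,38,45).round(),'front base z0',P(331,97,0).round(),P(458,107,0).round())
E
```

```text
rimL [563.5  71.1  45. ]
rimR [631.6  62.   45. ]
rimLnear [556.6  22.5  45. ]
rimRnear [623.   -3.2  45. ]
inL [569.4  65.   45. ]
inR [625.6  57.8  45. ]
baseL [560.9  74.4   0. ]
baseR [635.4  64.4   0. ]
top: back rim z45 [632.  60.  45.] [612. -75.  45.] front base z0 [556.  78.   0.] [544. -66.   0.]
```

Corrected rack centre is (588.5, 0), with the base width coming out at 75 mm as it should. My top-view quad had picked up the front face. Now I'll place the jar at bay (593, 31).

```bash
python3 d.py 593 30.5 69.5 82.3; python3 -m jog '{"dp":[[3,7,0],[3,7,30],[3,7,60],[3,7,80],[3,7,95],[3,7,103],[3,7,106],[3,7,106]],"twist":[0,0,0,0,0,0,0,0],"claw":[1,1,1,1,1,1,1,1]}'; python3 d.py 593 30.5 68.5 82.3
```

```text
t 4.03 pos [585.9  27.7 176.4] yaw 82.6 open 0.43 mm 41 F [-0.3  1.2 -2. ] j6 0.06
dp [  3.8   6.7 106.9] twist 0.3
t: 4.7
eef_pos: [593.9, 29.7, 70.4]
tcp_rot: [3.141, 0.0, 1.442]
ft_force: [0.0, 0.1, -0.7]
opening: 0.428
t 4.70 pos [593.9  29.7  70.4] yaw 82.6 open 0.43 mm 41 F [ 0.   0.1 -0.7] j6 0.07
dp [ 0.7 -0.9  1.9] twist 0.3
```

```bash
python3 -m jog '{"dp":[[1,-1,2],[1,-1,2],[1,-1,2],[1,-1,2],[1,-1,2],[1,-1,2],[1,-1,2]],"twist":[0,0,0,0,0,0,0],"claw":[1,1,0.3,0.3,0.3,0.3,0.3]}'; python3 -m jog '{"dp":[[0,0,0],[0,0,0],[0,0,-20],[0,0,-50],[0,0,-80],[0,0,-120],[0,0,-120]],"twist":[0,0,0,0,0,0,0],"claw":[-1,-1,-1,-1,-1,-1,-1]}';python3 d.py 446 -172 190 82.3
```

```text
t: 5.28
eef_pos: [592.6, 31.5, 68.3]
tcp_rot: [3.141, 0.0, 1.443]
ft_force: [0.3, -0.3, -1.0]
opening: 0.428
t: 5.87
eef_pos: [595.1, 31.4, 195.1]
tcp_rot: [3.132, -0.001, 1.443]
ft_force: [1.1, -0.2, -0.2]
opening: 0.862
t 5.87 pos [595.1  31.4 195.1] yaw 82.7 open 0.86 mm 82 F [ 1.1 -0.2 -0.2] j6 0.07
dp [-220.8 -121.9    3.8] twist 0.4
```

```bash
python3 -m jog '{"dp":[[-36,-20,0],[-72,-40,0],[-108,-60,0],[-144,-80,0],[-180,-100,0],[-221,-122,4],[-221,-122,4],[-221,-122,4]],"twist":[0,0,0,0,0,0,0,0],"claw":[-1,-1,-1,-1,-1,-1,-1,-1]}';python3 d.py 446 -172 62 82.3; python3 -c "
from h import *
m=eyes.camera_model('wrist')
snap('wrist','w3')
print(proj(m,(446,-172,105)),proj(m,(593,31.5,111)))"
```

```text
t: 6.53
eef_pos: [442.3, -173.8, 184.3]
tcp_rot: [3.141, 0.0, 1.439]
ft_force: [0.3, 0.6, 0.5]
opening: 1.001
t 6.53 pos [ 442.3 -173.8  184.3] yaw 82.4 open 1.00 mm 95 F [0.3 0.6 0.5] j6 -0.38
dp [  2.3   3.4 122.3] twist 0.1
[327.43818193 205.49611678] [ 519.69968672 -133.5279151 ]
```

View pics/w3.png

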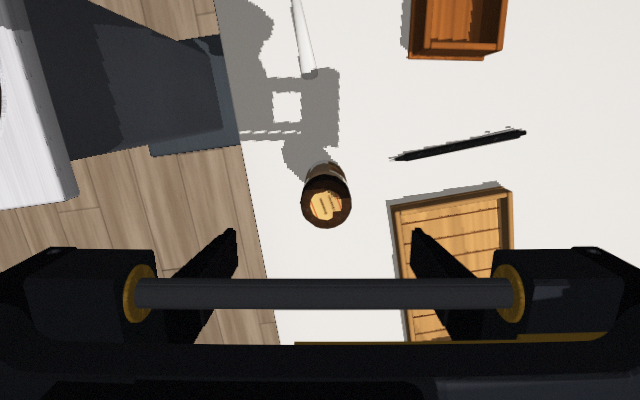

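Jar A's cap is centred at (326,202), within about 2 mm of the prediction at (327,205). Gripping it.

```bash
python3 -m jog '{"dp":[[3,3,40],[3,3,80],[3,3,105],[3,3,117],[3,3,121],[3,3,121],[3,3,121]],"twist":[0,0,0,0,0,0,0],"claw":[-1,-1,-1,-1,-1,-1,0]}'; python3 -m jog '{"dp":[[0,0,0],[0,0,0],[0,0,0],[0,0,0],[0,0,0],[0,0,0],[0,0,0],[0,0,0]],"twist":[0,0,0,0,0,0,0,0],"claw":[1,1,1,1,1,1,1,1]}'; python3 d.py 446 -172 62 82.3;  python3 -m jog '{"dp":[[0,0,0],[0,0,0],[0,0,0],[0,0,0],[0,0,-40],[0,0,-80],[0,0,-120],[0,0,-120]],"twist":[0,0,0,0,0,0,0,0],"claw":[1,1,1,1,1,1,1,1]}';  python3 d.py 584 -32 180 82.3
```

```text
t: 7.17
eef_pos: [447.5, -169.0, 63.7]
tcp_rot: [3.141, 0.0, 1.444]
ft_force: [0.4, -0.0, 0.3]
opening: 0.971
t: 7.83
eef_pos: [446.6, -169.5, 63.2]
tcp_rot: [-3.141, 0.0, 1.442]
ft_force: [1.0, -0.8, -1.5]
opening: 0.427
t 7.83 pos [ 446.6 -169.5   63.2] yaw 82.6 open 0.43 mm 41 F [ 1.  -0.8 -1.5] j6 -0.37
dp [-2.5 -0.2  1.2] twist 0.3
t: 8.5
eef_pos: [448.8, -170.6, 189.3]
tcp_rot: [3.133, 0.004, 1.443]
ft_force: [0.6, 0.1, -1.7]
opening: 0.429
t 8.50 pos [ 448.8 -170.6  189.3] yaw 82.7 open 0.43 mm 41 F [ 0.6  0.1 -1.7] j6 -0.37
dp [154.8 116.3   9.8] twist 0.4
```

```bash
python3 -m jog '{"dp":[[30,23,0],[60,46,0],[90,69,0],[120,92,0],[145,109,0],[155,116,0],[155,116,5],[155,116,5]],"twist":[0,0,0,0,0,0,0,0],"claw":[1,1,1,1,1,1,1,1]}'; python3 -c "
from h import *
m=eyes.camera_model('wrist')
snap('wrist','w4')
print(proj(m,(593,31.5,111)),proj(m,(602,98,0)))"; python3 d.py 584 -32 69.5 82.3
```

```text
t: 9.17
eef_pos: [580.7, -30.5, 176.6]
tcp_rot: [-3.139, 0.0, 1.444]
ft_force: [-0.4, 0.5, -1.5]
opening: 0.427
[329.5590717  126.00649084] [328.74117101  49.41322856]
t 9.22 pos [580.5 -31.1 177.1] yaw 82.7 open 0.43 mm 41 F [ 0.3  0.3 -1.4] j6 -0.04
dp [ -0.5   3.8 107.6] twist 0.4
```

View pics/w4.png

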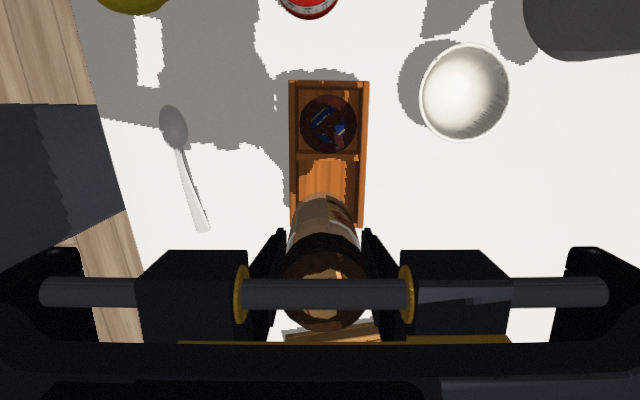

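Jar B stands in its bay, with its cap at (328,124) against a prediction of (329.5,126). Lowering jar A into the other bay.

```bash
python3 -m jog '{"dp":[[0,3,0],[0,3,35],[0,3,65],[0,3,85],[0,3,97],[0,3,104],[0,3,107],[0,3,107]],"twist":[0,0,0,0,0,0,0,0],"claw":[1,1,1,1,1,1,1,1]}'; python3 d.py 584 -32 69 82.3
```

```text
t: 9.88
eef_pos: [584.5, -31.7, 71.3]
tcp_rot: [-3.142, 0.0, 1.442]
ft_force: [-0.3, -1.1, -1.1]
opening: 0.427
t 9.88 pos [584.5 -31.7  71.3] yaw 82.6 open 0.43 mm 41 F [-0.3 -1.1 -1.1] j6 -0.04
dp [-0.4 -0.4  2.3] twist 0.3
```

```bash
python3 -m jog '{"dp":[[0,0,2],[0,0,2],[0,0,2],[0,0,2],[0,0,2],[0,0,2]],"twist":[0,0,0,0,0,0],"claw":[1,1,0,0,0,0]}'; python3 -m jog '{"dp":[[0,0,0],[0,0,0],[0,0,-20],[0,0,-50],[0,0,-80],[0,0,-120],[0,0,-120]],"twist":[0,0,0,0,0,0,0],"claw":[-1,-1,-1,-1,-1,-1,-1]}';python3 d.py 441 -2 150 92.5
```

```text
t: 10.38
eef_pos: [584.7, -31.0, 69.5]
tcp_rot: [3.141, 0.0, 1.443]
ft_force: [-0.2, 1.1, -0.7]
opening: 0.501
t: 10.97
eef_pos: [586.9, -31.3, 196.0]
tcp_rot: [3.132, 0.0, 1.443]
ft_force: [-0.3, 0.5, 0.1]
opening: 0.937
t 10.97 pos [586.9 -31.3 196. ] yaw 82.7 open 0.94 mm 89 F [-0.3  0.5  0.1] j6 -0.04
dp [  10.4 -148.9   44.5] twist -9.8
```

```bash
python3 -m jog '{"dp":[[2,-40,0],[5,-80,0],[8,-120,0],[10,-149,20],[10,-149,44],[10,-149,44],[10,-149,44]],"twist":[-3,-7,-10,-10,-10,-10,-10],"claw":[-1,-1,-1,0,0,0,0]}'; python3 -c "
from h import *
m=eyes.camera_model('wrist')
np.save('w5.npy',m,allow_pickle=True)
snap('wrist','w5')
print(proj(m,(441,-2,3)))"; python3 d.py 441 -2 2 92.5
```

```text
t: 11.55
eef_pos: [438.3, -2.1, 145.2]
tcp_rot: [-3.141, -0.0, 1.617]
ft_force: [-0.0, -0.4, 0.6]
opening: 0.774
[325.92115986 189.43279081]
t 11.60 pos [439.1  -2.2 145.8] yaw 92.6 open 0.74 mm 70 F [ 0.1 -0.1  0.3] j6 -0.20
dp [  0.2   1.9 143.8] twist 0.1
```

View pics/w5.png

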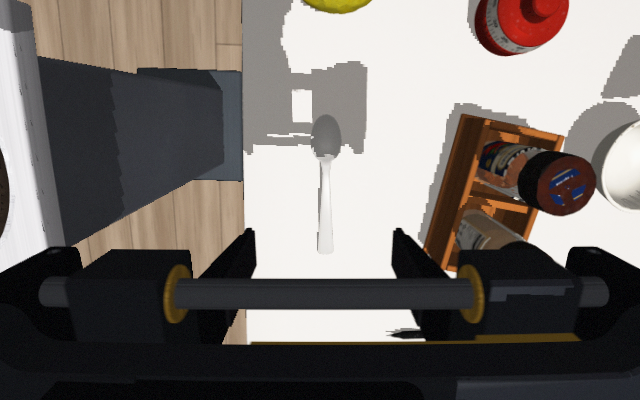

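Both jars are in their bays. The spoon runs from (326,115) to (325,254), straight under the tool.

```bash
python3 -c "
from h import *
m=np.load('w5.npy',allow_pickle=True).item()
a=at_z(m,(326,115),6);b=at_z(m,(325.5,254),3);print(a,b,(a+b)/2)"
python3 -m jog '{"dp":[[0,2,40],[0,2,80],[0,2,110],[0,2,130],[0,2,135],[0,2,135],[0,2,135]],"twist":[0,0,0,0,0,0,0],"claw":[0,0,0.3,0.3,0.3,0.3,0.3]}'; python3 d.py 441 -2 2 92.5
```

```text
[437.70160539  67.1235632    6.        ] [443.82475553 -68.81644168   3.        ] [440.76318046  -0.84643924   4.5       ]
t: 12.18
eef_pos: [441.0, -2.1, 11.1]
tcp_rot: [3.14, 0.0, 1.617]
ft_force: [-0.4, 1.7, 0.2]
opening: 0.354
t 12.18 pos [441.   -2.1  11.1] yaw 92.6 open 0.35 mm 34 F [-0.4  1.7  0.2] j6 -0.20
dp [ 0.1 -0.1  9.1] twist 0.1
```

```bash
python3 -m jog '{"dp":[[1,0,5],[1,0,8],[1,0,9],[1,0,9],[1,0,9],[1,0,9],[1,0,9],[1,0,9]],"twist":[0,0,0,0,0,0,0,0],"claw":[0.3,0.3,0.3,0.3,1,1,1,1]}'; python3 d.py 441 -2 2 92.5;  python3 -m jog '{"dp":[[0,0,0],[0,0,0],[0,0,0],[0,0,0],[0,0,0],[0,0,-40],[0,0,-80],[0,0,-80]],"twist":[0,0,0,0,0,0,0,0],"claw":[1,1,1,1,1,1,1,1]}';  python3 d.py 582 304 180 97.2
```

```text
t: 12.85
eef_pos: [440.0, -1.0, 1.4]
tcp_rot: [3.141, 0.0, 1.617]
ft_force: [-0.3, -0.3, 2.9]
opening: 0.228
t 12.85 pos [440.   -1.    1.4] yaw 92.6 open 0.23 mm 22 F [-0.3 -0.3  2.9] j6 -0.20
dp [-1.1  0.9 -0.6] twist 0.1
t: 13.52
eef_pos: [441.9, -1.2, 85.9]
tcp_rot: [3.135, 0.001, 1.617]
ft_force: [0.9, -0.3, 0.4]
opening: 0.225
t 13.52 pos [441.9  -1.2  85.9] yaw 92.7 open 0.23 mm 21 F [ 0.9 -0.3  0.4] j6 -0.20
dp [298.2 154.7 -93.6] twist -4.5
```

```bash
python3 -m jog '{"dp":[[0,0,-40],[35,18,-80],[72,37,-94],[109,57,-94],[146,76,-94],[183,95,-94],[220,114,-94],[257,133,-94]],"twist":[0,0,0,0,-2,-4,-4,-4],"claw":[1,1,1,1,1,1,1,1]}'; python3 d.py 582 304 120 97.2
```

```text
t: 14.18
eef_pos: [555.3, 250.9, 174.9]
tcp_rot: [-3.141, 0.0, 1.687]
ft_force: [0.2, -0.8, 0.2]
opening: 0.226
t 14.18 pos [555.3 250.9 174.9] yaw 96.7 open 0.23 mm 21 F [ 0.2 -0.8  0.2] j6 0.20
dp [49.6 32.7 54.9] twist -0.5
```

```bash
python3 -m jog '{"dp":[[25,17,0],[50,33,0],[50,33,30],[50,33,40],[50,33,40],[50,33,40]],"twist":[0,0,0,0,0,0],"claw":[1,1,1,1,1,1]}'; python3 -c "
from h import *
m=eyes.camera_model('wrist')
np.save('w6.npy',m,allow_pickle=True)
snap('wrist','w6')
a=np.radians(7.2)
for y in(-95,95):
  for x in(-35,35):
    print(x,y,proj(m,(582+x*np.cos(a)-y*np.sin(a),304+x*np.sin(a)+y*np.cos(a),20)).round())"; python3 d.py 582 304 6 97.2
```

```text
t: 14.68
eef_pos: [581.6, 301.5, 134.8]
tcp_rot: [-3.14, 0.001, 1.686]
ft_force: [0.6, 0.2, 1.3]
opening: 0.229
-35 -95 [288. 291.]
35 -95 [362. 290.]
-35 95 [279.  80.]
35 95 [366.  79.]
t 14.73 pos [582.1 301.6 135.8] yaw 96.6 open 0.23 mm 22 F [-0.8 -0.9 -0.2] j6 0.26
dp [  2.4   0.2 129.8] twist -0.6
```

View pics/w6.png

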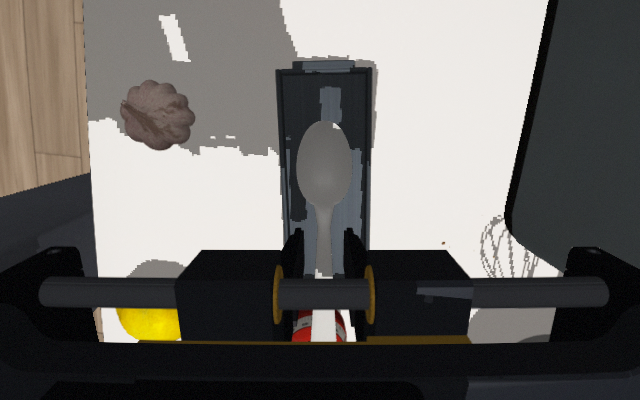

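The spoon is held in line with the tray, and the tray rim (columns 278 to 373) is centred near 325. Before lowering I'll check the gripper body's clearance to the toaster.

```bash
python3 -c "
from h import *
m=np.load('w6.npy',allow_pickle=True).item()
for p in [(508,200),(516,235),(550,0),(485,235)]: print(p,at_z(m,p,0).round(),at_z(m,p,30).round())
for p in [(278,70),(373,70)]: print(p,at_z(m,p,20).round())
m=eyes.camera_model('top')
for p in [(103,140),(200,140),(200,130)]: print(p,at_z(m,p,0).round())"
```

```text
(508, 200) [757. 313.   0.] [739. 320.  30.]
(516, 235) [774. 280.   0.] [755. 289.  30.]
(550, 0) [750. 487.   0.] [733. 476.  30.]
(485, 235) [744. 276.   0.] [727. 286.  30.]
(278, 70) [534. 401.  20.]
(373, 70) [609. 410.  20.]
(103, 140) [765. 624.   0.]
(200, 140) [763. 279.   0.]
(200, 130) [801. 282.   0.]
```

```bash
python3 -m jog '{"dp":[[3,2,40],[3,2,75],[3,2,100],[3,2,115],[3,2,124],[3,2,128],[3,2,129],[3,2,129]],"twist":[0,0,0,0,0,0,0,0],"claw":[1,1,1,1,1,1,1,1]}'; python3 d.py 584 304 6 97.2
```

```text
t: 15.4
eef_pos: [584.3, 305.5, 7.4]
tcp_rot: [3.14, -0.0, 1.686]
ft_force: [-0.2, 0.3, 0.3]
opening: 0.227
t 15.40 pos [584.3 305.5   7.4] yaw 96.6 open 0.23 mm 22 F [-0.2  0.3  0.3] j6 0.27
dp [-1.4 -0.5  1.4] twist -0.6
```

```bash
python3 -m jog '{"dp":[[0,0,1],[0,0,1],[0,0,1],[0,0,1],[0,0,1],[0,0,-40],[0,0,-80],[0,0,-120]],"twist":[0,0,0,0,0,0,0,0],"claw":[1,1,0.3,0.3,0.3,0.3,0.3,0.3]}'; python3 -c "
from h import *
m=np.load('w6.npy',allow_pickle=True).item()
print('garlic',at_z(m,(158,115),26).round())
m=np.load('w2.npy',allow_pickle=True).item()
print('lemon',at_z(m,(140,48),29).round(),[at_z(m,p,29).round() for p in ((94,48),(186,49))])"; python3 d.py 438 352 140 94
```

```text
t: 16.07
eef_pos: [583.2, 305.3, 127.2]
tcp_rot: [-3.14, 0.0, 1.687]
ft_force: [0.3, 0.0, 0.7]
opening: 0.353
garlic [440. 356.  26.]
lemon [440. 176.  29.] [array([398., 183.,  29.]), array([481., 169.,  29.])]
t 16.07 pos [583.2 305.3 127.2] yaw 96.6 open 0.35 mm 34 F [0.3 0.  0.7] j6 0.27
dp [  63.2 -138.9  -12.6] twist 2.6
```

```bash
python3 -m jog '{"dp":[[16,-35,-13],[32,-70,-13],[48,-105,-13],[64,-138,-13],[64,-138,-13],[64,-138,-13],[64,-138,0],[64,-138,0]],"twist":[0,0,2,2,2,2,2,2],"claw":[-1,-1,-1,-1,-1,-1,-1,-1]}'; python3 d.py 439 354 8 94; python3 -c "
from h import *
m=eyes.camera_model('wrist')
snap('wrist','w7')
print(proj(m,(439,354,26)))"
```

```text
t: 16.73
eef_pos: [439.5, 352.6, 124.9]
tcp_rot: [-3.141, 0.001, 1.652]
ft_force: [0.0, 0.2, -0.3]
opening: 0.85
t 16.73 pos [439.5 352.6 124.9] yaw 94.6 open 0.85 mm 81 F [ 0.   0.2 -0.3] j6 0.48
dp [  1.5  -0.3 116.9] twist 0.6
[322.45325512 199.75542785]
```

View pics/w7.png

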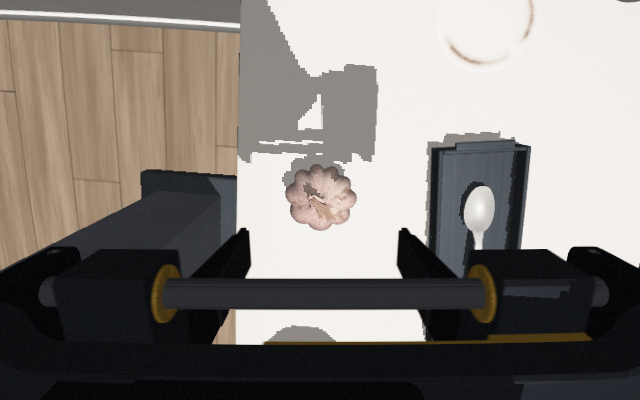

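Garlic is at (321,197) against a prediction of (322,200), and the spoon lies flat in its tray. Gripping the garlic.

```bash
python3 -m jog '{"dp":[[2,0,40],[2,0,75],[2,0,100],[2,0,112],[2,0,117],[2,0,117],[2,0,117],[2,0,117]],"twist":[0,0,0,0,0,0,0,0],"claw":[-1,-1,-1,-1,-1,-1,1,1]}'; python3 -m jog '{"dp":[[0,0,0],[0,0,0],[0,0,0],[0,0,0],[0,0,0],[0,0,0],[0,0,0],[0,0,0]],"twist":[0,0,0,0,0,0,0,0],"claw":[1,1,1,1,1,1,1,1]}'; python3 d.py 439 354 8 94;  python3 -m jog '{"dp":[[0,0,-10],[0,0,-40],[0,0,-80],[0,0,-120],[0,0,-160],[0,0,-200],[0,0,-200]],"twist":[0,0,0,0,0,0,0],"claw":[1,1,1,1,1,1,1]}';  python3 d.py 576 -341 205 93.2
```

```text
t: 17.45
eef_pos: [439.8, 355.5, 10.6]
tcp_rot: [3.14, -0.001, 1.652]
ft_force: [0.3, 0.1, -0.2]
opening: 0.911
t: 18.12
eef_pos: [439.0, 355.2, 9.5]
tcp_rot: [3.141, -0.0, 1.652]
ft_force: [-1.6, -0.6, 5.9]
opening: 0.61
t 18.12 pos [439.  355.2   9.5] yaw 94.7 open 0.61 mm 58 F [-1.6 -0.6  5.9] j6 0.48
dp [-1.2 -0.1  1.5] twist 0.7
t: 18.7
eef_pos: [440.9, 356.4, 217.2]
tcp_rot: [3.131, -0.005, 1.652]
ft_force: [0.1, 0.7, 0.5]
opening: 0.605
t 18.70 pos [440.9 356.4 217.2] yaw 94.7 open 0.61 mm 58 F [0.1 0.7 0.5] j6 0.48
dp [-706.2   77.9    9.3] twist 1.5
```

```bash
python3 -m jog '{"dp":[[-40,4,0],[-80,9,0],[-120,13,0],[-160,18,0],[-200,22,0],[-240,27,0],[-280,31,0],[-320,36,0]],"twist":[0,0,0,0,0,0,0,0],"claw":[1,1,1,1,1,1,1,1]}' | head -2;  python3 d.py 579 -344 205 93.2;  python3 -m jog '{"dp":[[-40,4,0],[-80,9,0],[-120,13,0],[-160,18,0],[-200,22,0],[-240,27,0],[-280,31,0],[-320,36,0]],"twist":[0,0,0,0,0,0,0,0],"claw":[1,1,1,1,1,1,1,1]}' | head -2;  python3 d.py 579 -344 130 93.2
```

```text
t: 19.37
eef_pos: [500.5, 37.1, 209.6]
t 19.37 pos [500.5  37.1 209.6] yaw 94.6 open 0.61 mm 58 F [ 1.2  0.3 -0.6] j6 -0.14
dp [-386.2   47.3    4.7] twist 1.4
t: 20.03
eef_pos: [562.3, -279.0, 209.5]
t 20.03 pos [ 562.3 -279.   209.5] yaw 94.6 open 0.61 mm 58 F [ 1.2  0.4 -0.7] j6 -0.65
dp [-66.1  11.4  79.6] twist 1.4
```

```bash
python3 -m jog '{"dp":[[-30,5,0],[-64,11,0],[-66,11,0],[-66,11,0],[-66,11,0]],"twist":[1,1,1,1,1],"claw":[1,1,1,1,1]}' | head -2;  python3 d.py 579 -344 14.5 93.2; python3 -c "
from h import *
m=np.load('w1.npy',allow_pickle=True).item()
for p in [(540,200),(565,245)]: print('w1',p,[at_z(m,p,z).round() for z in (60,100,150)])
m=eyes.camera_model('top')
for p in [(388,155),(382,140),(395,160),(402,131)]: print('top',p,[at_z(m,p,z).round() for z in (0,100,150)])
m=eyes.camera_model('wrist')
np.save('w8.npy',m,allow_pickle=True)
snap('wrist','w8')
a=np.radians(3.2)
for y in(-94,94):
  for x in(-62,62):
    print(x,y,proj(m,(577+x*np.cos(a)-y*np.sin(a),-302+x*np.sin(a)+y*np.cos(a),24)).round())"
```

```text
t: 20.45
eef_pos: [578.5, -341.5, 209.0]
t 20.45 pos [ 578.5 -341.5  209. ] yaw 93.6 open 0.61 mm 58 F [-0.4 -0.4 -0.9] j6 -0.69
dp [ -2.7   0.5 194.5] twist 0.4
w1 (540, 200) [array([ 648., -374.,   60.]), array([ 623., -360.,  100.]), array([ 591., -341.,  150.])]
w1 (565, 245) [array([ 675., -426.,   60.]), array([ 647., -405.,  100.]), array([ 611., -378.,  150.])]
top (388, 155) [array([ 705., -379.,    0.]), array([ 668., -360.,  100.]), array([ 650., -350.,  150.])]
top (382, 140) [array([ 761., -361.,    0.]), array([ 720., -343.,  100.]), array([ 699., -333.,  150.])]
top (395, 160) [array([ 687., -403.,    0.]), array([ 652., -381.,  100.]), array([ 634., -370.,  150.])]
top (402, 131) [array([ 795., -433.,    0.]), array([ 751., -409.,  100.]), array([ 729., -397.,  150.])]
-62 -94 [268. 228.]
62 -94 [379. 228.]
-62 94 [262.  47.]
62 94 [388.  48.]
```

View pics/w8.png

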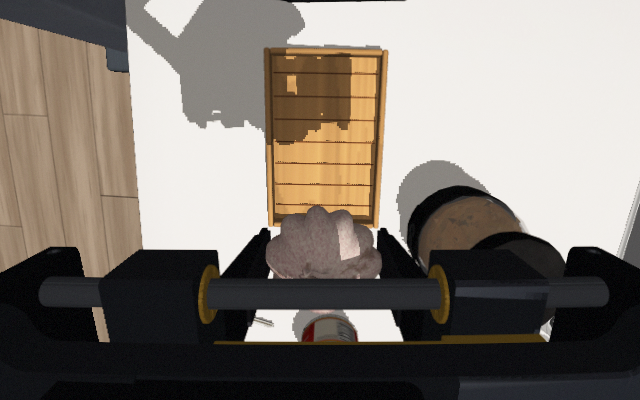

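The tray matches the prediction (corners near (268,228) and (388,48)). The coffee jar clears the gripper body by roughly 20 mm. I'll place the garlic at (575,-342).

```bash
python3 -m jog '{"dp":[[-1,-3,40],[-1,-3,80],[-1,-3,120],[-1,-3,150],[-1,-3,170],[-1,-3,183],[-1,-3,190],[-1,-3,191]],"twist":[0,0,0,0,0,0,0,0],"claw":[1,1,1,1,1,1,1,1]}';  python3 d.py 575 -342 15.5 93.2
```

```text
t: 21.17
eef_pos: [576.0, -342.3, 17.8]
tcp_rot: [-3.141, -0.0, 1.635]
ft_force: [-0.3, -0.5, -0.5]
opening: 0.605
t 21.17 pos [ 576.  -342.3   17.8] yaw 93.7 open 0.60 mm 57 F [-0.3 -0.5 -0.5] j6 -0.70
dp [ 0.4 -1.   2.3] twist 0.5
```

```bash
python3 -m jog '{"dp":[[0,0,2],[0,0,2],[0,0,2],[0,0,2],[0,0,2],[0,0,2]],"twist":[0,0,0,0,0,0],"claw":[1,1,-0.4,-0.4,-0.4,-0.4]}'; python3 -m jog '{"dp":[[0,0,0],[0,0,0],[0,0,-20],[0,0,-60],[0,0,-100],[0,0,-140],[0,0,-180],[0,0,-180]],"twist":[0,0,0,0,0,0,0,0],"claw":[-0.4,-0.4,-0.4,-0.4,-0.4,-0.4,-0.4,-0.4]}' | head -2;python3 d.py 441 176 180 -7
```

```text
t: 21.67
eef_pos: [576.1, -343.2, 16.7]
tcp_rot: [3.141, 0.001, 1.634]
ft_force: [0.1, -0.2, 0.7]
opening: 0.696
t: 22.33
eef_pos: [578.1, -344.5, 204.7]
t 22.33 pos [ 578.1 -344.5  204.7] yaw 93.7 open 0.70 mm 67 F [ 0.8  0.1 -0.1] j6 -0.70
dp [ 528.4 -103.8   19.7] twist 100.7
```

```bash
python3 -m jog '{"dp":[[40,-8,0],[80,-16,0],[120,-24,0],[160,-32,0],[200,-40,0],[240,-48,0],[280,-56,0],[320,-63,0]],"twist":[7,14,21,28,35,42,49,56],"claw":[-1,-1,-1,-1,-1,-1,-1,-1]}' | head -2;python3 d.py 441 176 180 -7
```

```text
t: 23.0
eef_pos: [492.8, -30.0, 196.2]
t 23.00 pos [492.8 -30.  196.2] yaw 38.0 open 1.00 mm 95 F [ 1.3 -0.4 -0.4] j6 0.71
dp [  86.1 -194.2   16.2] twist 45.0
```

```bash
python3 -m jog '{"dp":[[14,-32,0],[28,-64,0],[43,-96,0],[57,-128,0],[71,-160,0],[86,-194,0],[86,-194,20],[86,-194,40]],"twist":[7,14,21,28,35,42,45,45],"claw":[-1,-1,-1,-1,-1,-1,-1,-1]}' | head -2;python3 d.py 441 176 14 -7; python3 -c "
from h import *
m=eyes.camera_model('wrist')
np.save('w9.npy',m,allow_pickle=True)
snap('wrist','w9')
print(proj(m,(441,176,29)))"
```

```text
t: 23.67
eef_pos: [440.5, 176.0, 156.4]
t 23.67 pos [440.5 176.  156.4] yaw -6.8 open 1.00 mm 95 F [ 0.  -0.6 -1.3] j6 1.93
dp [1.000e-01 1.000e-01 1.424e+02] twist 0.2
[324.65293312 192.14057203]
```

View pics/w9.png

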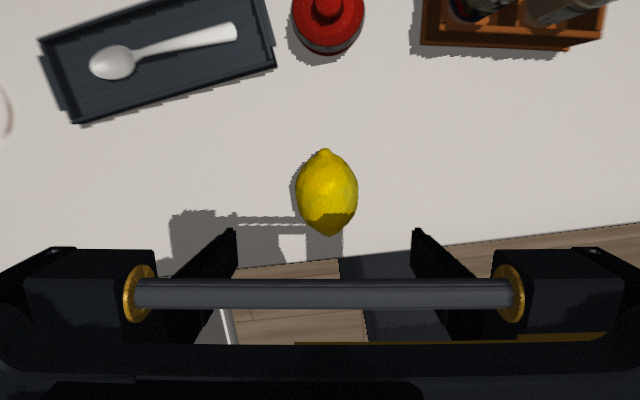

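Lemon centre is at (327,191), predicted (325,192), and aligned with the tool. The spoon lies flat in its tray. Gripping the lemon.

```bash
python3 -m jog '{"dp":[[0,-2,40],[0,-2,80],[0,-2,115],[0,-2,135],[0,-2,143],[0,-2,143],[0,-2,143],[0,-2,143]],"twist":[-3,-3,-3,-3,-3,-3,-3,-3],"claw":[-1,-1,-1,-1,-1,-1,1,1]}' | head -2; python3 -m jog '{"dp":[[0,0,0],[0,0,0],[0,0,0],[0,0,0],[0,0,0],[0,0,0],[0,0,0],[0,0,0]],"twist":[0,0,0,0,0,0,0,0],"claw":[1,1,1,1,1,1,1,1]}'; python3 d.py 441 176 8 -7;  python3 -m jog '{"dp":[[0,0,-10],[0,0,-40],[0,0,-80],[0,0,-120],[0,0,-160],[0,0,-200],[0,0,-200]],"twist":[0,0,0,0,0,0,0],"claw":[1,1,1,1,1,1,1]}';  python3 d.py 574.5 -260 205 93.2
```

```text
t: 24.38
eef_pos: [441.8, 175.9, 14.5]
t: 25.05
eef_pos: [441.2, 175.7, 13.6]
tcp_rot: [3.141, -0.0, -0.063]
ft_force: [-0.0, -3.6, 7.5]
opening: 0.588
t 25.05 pos [441.2 175.7  13.6] yaw -3.6 open 0.59 mm 56 F [-0.  -3.6  7.5] j6 1.87
dp [-0.2 -0.3  5.6] twist 3.4
t: 25.63
eef_pos: [443.0, 176.5, 220.4]
tcp_rot: [-3.138, -0.01, -0.063]
ft_force: [-0.0, -0.3, -0.8]
opening: 0.589
t 25.63 pos [443.  176.5 220.4] yaw -3.6 open 0.59 mm 56 F [-0.  -0.3 -0.8] j6 1.87
dp [158.5 427.4  15.6] twist -96.8
```

```bash
python3 -m jog '{"dp":[[14,37,0],[28,74,0],[41,111,0],[55,148,0],[69,185,0],[82,222,0],[96,259,0],[110,296,0]],"twist":[-7,-14,-21,-28,-35,-42,-49,-56],"claw":[1,1,1,1,1,1,1,1]}' | head -2;python3 d.py 574.5 -260 205 93.2
```

```text
t: 26.3
eef_pos: [526.9, -111.4, 213.2]
t 26.30 pos [ 526.9 -111.4  213.2] yaw 48.2 open 0.58 mm 55 F [ 1.2  0.8 -2.1] j6 0.40
dp [-79.  134.6   8.2] twist -45.0
```

```bash
python3 -m jog '{"dp":[[-16,27,0],[-32,54,0],[-48,81,0],[-64,108,0],[-79,135,0],[-79,135,0],[-79,135,8],[-79,135,8]],"twist":[-7,-14,-21,-28,-35,-42,-45,-45],"claw":[1,1,1,1,1,1,1,1]}' | head -2;python3 d.py 574.5 -260 20.5 93.2; python3 -c "
from h import *
m=eyes.camera_model('wrist')
snap('wrist','w10')
snap('top','top10')
a=np.radians(3.2)
for y in(-94,94):
  for x in(-62,62):
    print(x,y,proj(m,(577+x*np.cos(a)-y*np.sin(a),-302+x*np.sin(a)+y*np.cos(a),24)).round())
a=cv2.imread('pics/w10.png');b=cv2.imread('pics/top10.png')[150:250,140:410]
cv2.imwrite('pics/c10.png',np.vstack([cv2.resize(a,(480,300)),cv2.resize(b,(480,178))]))"
```

```text
t: 26.97
eef_pos: [573.3, -258.9, 203.6]
t 26.97 pos [ 573.3 -258.9  203.6] yaw 92.9 open 0.59 mm 56 F [-0.   0.1 -1.8] j6 -0.58
dp [ -1.4   1.5 183.1] twist -0.3
-62 -94 [272. 296.]
62 -94 [378. 296.]
-62 94 [264. 133.]
62 94 [385. 133.]
```

View pics/c10.png

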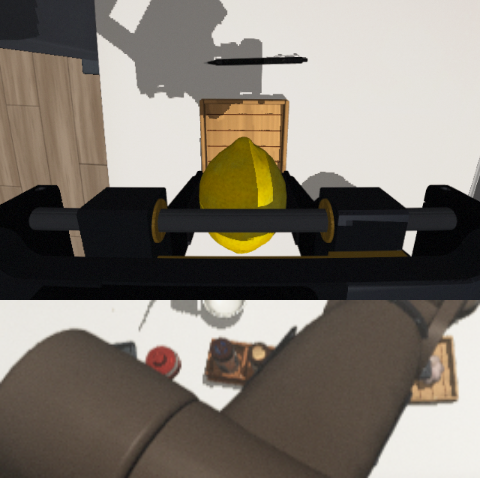

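The lemon is held lengthwise over its half of the tray, and in the top view the garlic sits in the other half. Lowering.

```bash
python3 -m jog '{"dp":[[0,1,40],[0,1,80],[0,1,115],[0,1,145],[0,1,163],[0,1,174],[0,1,180],[0,1,181]],"twist":[0,0,0,0,0,0,0,0],"claw":[1,1,1,1,1,1,1,1]}';  python3 d.py 575 -260 20 93.2
```

```text
t: 27.73
eef_pos: [575.3, -258.7, 24.0]
tcp_rot: [-3.141, -0.0, 1.62]
ft_force: [-0.2, 0.0, -0.9]
opening: 0.587
t 27.73 pos [ 575.3 -258.7   24. ] yaw 92.8 open 0.59 mm 56 F [-0.2  0.  -0.9] j6 -0.58
dp [-1.3 -0.3  4. ] twist -0.4
```

```bash
python3 -m jog '{"dp":[[0,0,2],[0,0,3],[0,0,3],[0,0,3],[0,0,3],[0,0,3],[0,0,3],[0,0,3]],"twist":[0,0,0,0,0,0,0,0],"claw":[1,1,1,0.5,-0.4,-0.4,-0.4,-0.4]}'; python3 -m jog '{"dp":[[0,0,0],[0,0,0],[0,0,-20],[0,0,-60],[0,0,-100],[0,0,-140],[0,0,-180],[0,0,-180]],"twist":[0,0,0,0,0,0,0,0],"claw":[-0.4,-0.4,-0.4,-0.4,-0.4,-0.4,-0.4,-0.4]}'; python3 d.py 450 -500 230 93
```

```text
t: 28.4
eef_pos: [575.3, -258.9, 21.5]
tcp_rot: [3.141, 0.0, 1.62]
ft_force: [0.6, 0.0, 0.4]
opening: 0.695
t: 29.07
eef_pos: [577.4, -260.0, 209.3]
tcp_rot: [3.132, 0.006, 1.62]
ft_force: [0.5, -0.3, 0.5]
opening: 0.699
t 29.07 pos [ 577.4 -260.   209.3] yaw 92.8 open 0.70 mm 66 F [ 0.5 -0.3  0.5] j6 -0.58
dp [-233.5 -139.   -20.5] twist -0.2
```

Now I'll move the arm out of the top camera's view and check everything.

```bash
python3 -m jog '{"dp":[[-32,-19,-20],[-64,-38,-20],[-96,-57,-20],[-128,-76,-20],[-160,-95,-20],[-192,-114,-20],[-233,-139,-20],[-233,-139,-20]],"twist":[0,0,0,0,0,0,0,0],"claw":[-1,-1,-1,-1,-1,-1,-1,-1]}'|head -2; python3 -m jog '{"dp":[[-35,-20,0],[-70,-40,0],[-105,-60,0],[-140,-80,0],[-150,-90,0],[-150,-90,0]],"twist":[0,0,0,0,0,0],"claw":[-1,-1,-1,-1,-1,-1]}'|head -2;python3 -c "
from h import *
snap('top','top11'); snap('scene','s11')
b=cv2.imread('pics/top11.png')[150:250,140:410];a=cv2.imread('pics/s11.png')[110:260,250:410]
cv2.imwrite('pics/c11.png',np.vstack([cv2.resize(b,(800,296),interpolation=2),cv2.copyMakeBorder(cv2.resize(a,(320,300),interpolation=2),0,0,0,480,0)]))
m=eyes.camera_model('top')
R=lambda c,a,x,y,z:proj(m,(c[0]+x*np.cos(a)-y*np.sin(a),c[1]+x*np.sin(a)+y*np.cos(a),z))
c=lambda p:((p-[140,150])*2.963).round()
for n,X in[('bay+',(593,31.7,111)),('bay-',(584,-31.7,111)),('lemon',(575,-259,35)),('garlic',(576,-343,32)),('spoon',(584,305,6))]: print(n,c(proj(m,X)))"
```

```text
t: 29.73
eef_pos: [444.7, -503.2, 220.6]
t: 30.23
eef_pos: [362.7, -655.1, 219.9]
bay+ [367.  80.]
bay- [428.  88.]
lemon [638. 115.]
garlic [713. 114.]
spoon [143. 115.]
```

View pics/c11.png

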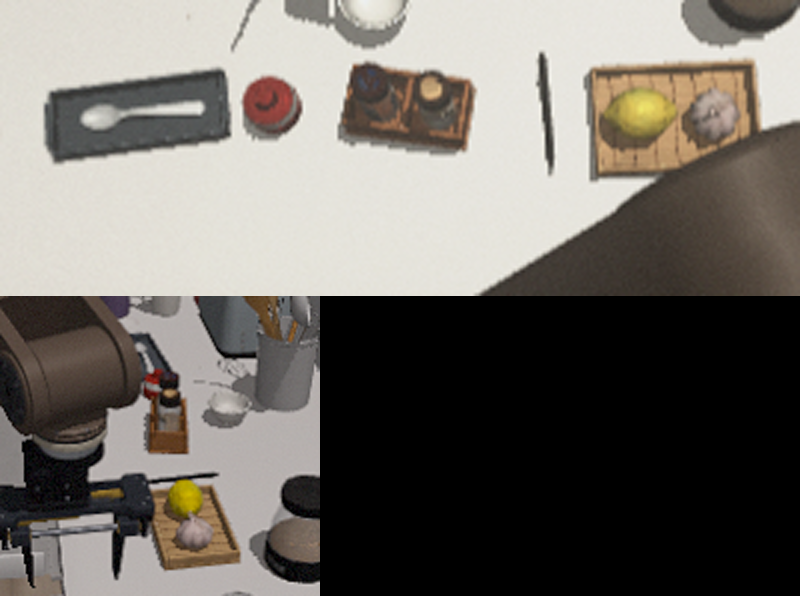

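Everything is in place. Cap centres are at about (367,80) and (433,89), the lemon at (640,114), the garlic at (715,116) and the spoon at (143,113), all within about 5 mm of the predictions. The arm is clear, so I'm handing in.

```bash
python3 -c "
from cell import job_done, readout
print(readout.state()['t']); print(job_done())"
```

```text
30.3333
the job is handed in; nothing more can be done
None
```

The five things are sorted, and I handed the job in at about 30 s of the 131 s allowed; no verdict was reported. Both spice jars stand in the rack, one per bay. The lemon and garlic lie side by side in the wooden tray, and the teaspoon lies flat and lengthwise in the steel tray.

My last check was one top picture and one scene picture with the arm clear. Everything was upright or flat and released, within about 2 mm of where I meant to put it. The exception is jar_a, about 5 mm off along the rack, which is still inside the 13 mm allowed. I judged stillness by eye from those two pictures, taken moments apart and about 2 s after the last release, not by measuring it over time.

- **Rack position:** my first estimate from the top view was about 6 mm short in x, because I had picked up the rack's front face. A close wrist picture showed the disagreement before the first jar went in, and I corrected it.
- **Teaspoon grip:** the fingers stopped at about 21 mm, wider than the handle looks. The spoon still held and was placed without trouble.

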